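Draw the lock bolt behind a finger guard with a hooked reach rod

ROBOT

A 6-joint arm with a two-finger parallel gripper is mounted at the origin on a cart in front of the work surface, level with it; the furniture and walls round the work are solid. World frame = base frame: x ahead of the robot, y to its left, z up, the work surface at z = 0. Lengths are in m, angles in degrees, forces in N, time in s.
With the tool pointing down it reaches from about 0.375 to 0.9 m from the base axis. Payload 3.1 kg.
Tool frame: the origin (TCP) lies midway between the tips of the shut fingers; the grasp point (between the pads) lies 19 mm behind it (bot.hold_point_z is the distance from the TCP to the grasp point, in m); z points along the fingers, y is the line along which they close (so a half turn about z gives the same grasp; the last joint's range is limited). The gripper opens to 87 mm and grips with 3 to 60 N. Pads are 19 mm wide; open, the fingers measure 117 mm over their backs; the gripper's body (75 mm by 190 mm) begins 51 mm behind the grasp point.
Start: joints at [-75.143, 30.224, 82.088, -0, 67.689, -10.227], TCP at [0.265, -0.566, 0.196] pointing down, gripper open.
Joint ranges: [-176.69, 176.69], [-43.24, 126.21], [12.49, 139.97], [-82, 262], [0, 151.66], [-163.58, 163.58]. Speed limits (degrees/s): [159.86, 159.86, 180, 180, 180, 180].

INTERFACE

Orientations are given as a 3x3 rotation matrix whose columns are the frame's x, y, z axes.
In Python, from rig import read_state, optics, order, bot gives the robot as it stands.
- The arm moves only by the tool drive_tool, never from a script. Its argument "steps" is a list of rows, each a list of 7 numbers: the finger opening in mm, from 0 to 87, then the shift along the tool's x, y, z normalised to -1 to 1, where 1 is 0.12 m, then the turn, a rotation vector about the tool's x, y, z normalised to -1 to 1, where 1 is 1.5 rad. In form: [[jaw, tx, ty, tz, ax, ay, az], ...]. A call has 1 to 8 rows; each row is the pose to reach, as a shift and turn from the pose commanded when the call began, along the tool's axes at that moment; what a row does not reach only later rows make up. A row lasts 1/10 s, in which the tool goes at most 50 mm and 8.59 degrees, less where a joint would pass 70% of its speed; a pose out of reach is approached as far as the arm can. A call with a number of a shift or a turn outside -1 to 1 is refused whole. A call with a gripper value outside its range is refused whole. The fingers move at their own pace and stop on an object; the grip force is fixed at half the most. Time passes only in rows, so rows that repeat a pose let the fingers close. It gives the time, the measured TCP pose, the force, the opening and the grip force at its end, in the units of the state.
- read_state(): the state, without advancing time (a new reading comes with each control period).
- optics.capture(name): name is "scene" or "top" or "wrist"; returns a dict with "color" (420x560x3 uint8, blue, green, red), "range_z" (420x560 float32, m along the optical axis (not along the pixel's ray), 0 where there is no reading), "fx", "fy", "cx", "cy" (pixels), "D" ([k1, k2, p1, p2, k3] as OpenCV has them; the pictures are not rectified), "rvec" (rotation vector, rad) and "tvec" (3), from world to camera coordinates, as OpenCV has them. Camera axes: x right, y down, z forward; pixel columns grow to the right and rows downward; lengths in m; the calibration is good to about 2 mm. A picture is of the moment at which its call begins.
- order.hand_in(): hands the job in; it is judged then, once.
The state is a dict: "time_s": time; "joint_positions": joint angles; "qvel": joint speeds; "tau": joint torques, N m; "position": TCP position; "tcp_rot": TCP orientation; "force": force on the tool from outside, world axes, zero at the start; "moment": the same for the moment, N m; "opening": opening from 0.0 (shut) to 1.0 (fully open); "grasp_force": force on a finger pad.
Only numpy, scipy, OpenCV 4.12 (cv2) and the standard library are available. Lean on these libraries where they do the work, as an engineer would, in place of code of your own. Each camera call takes 0.05 s, during which the arm holds its last target. There are 200 camera calls.

TASK

Unlock the machine under the clear finger guard: its lock bolt is out of reach of the fingers, so use the hooked reach rod. Pull the rod out of its holster by the bare shank, lay it down on the desk and let go, then take it again by its handle, catch the bolt's upright post with the hook and draw the bolt out towards the mouth until it is at its stop. Finally bring the rod out of the guard and lay it flat on the desk, clear of guard and holster, without dropping it; never touch the bolt with the gripper and leave the multimeter and pliers where they are.

Things in the scene. Friction and masses are not known exactly. Their poses are not given: they have to be found in the camera images.
- reach_rod: Loose hooked rod, 200 mm, 160 g. Origin under the handle's middle; +x towards the hook, z up as it lies. Rubber handle with orange bands: x -40..40, 18 wide (y), 22 high (z). Steel shank, 10 mm round, axis at z = 11, x 40..155, there bent square to +y, ending at y = 29. Starts flat on the desk, handle inside the holster, the last 81-87 mm standing out. Rests steadily on its handle.
- rod_shank (a point): A point on the axis of the rod's bare shank, 115 mm ahead of the handle's middle, about 40 mm outside the holster at the start: where to take it first, closing across the rod.
- rod_hook (a point): The middle of the rod's sideways hook bar (rod x = 155, y = 12, z = 11 mm); the axes are the rod's.
- holster: Fixed grey tunnel on the desk round the rod's handle: 121 long (x), 40 wide, 40 high, open only at its +x end; bore 28 wide, 34 high, 115 deep, no floor. Low feet, 4 mm high, reach 34 mm to each side. Origin on the desk under its middle; z up.
- holster_mouth (a point): Middle of the holster's open end, 60.5 mm ahead of the holster's origin, 11 mm above the desk; the rod is drawn out along the holster's +x.
- guard: Fixed machine: guard with blue side walls and clear roof, 105 deep, 130 wide, 85 high; grey machine body behind it, 40 deep, 110 high, with a dial on top. Origin on the desk under the middle of the open mouth; +x straight in, y left looking in, z up. Mouth y -58..58, z 10..80; inside 105 deep. The flat bolt bar lies along y = 0, 18 wide, up to z = 21.
- lock_bolt: Sliding lock bolt: a flat bar with an upright steel post, 12 mm thick, z 21..63, red cap 18 wide up to z = 69. Origin on the post's axis at desk height, axes as the guard's. It slides only along the guard's x at y = 0: post 75 mm inside the mouth when locked (starts at 67-75), 35 mm inside at its stop when fully drawn. Stiff, about 4 N of friction; stays where left.
- multimeter: Yellow and black multimeter, a bystander, 124 x 66 x 40 mm, origin under its middle. It lies between the holster and the tall fixed microscope, which fills the world's x 0.37 to 1.04, y 0.35 to 0.63, up to z 0.44: the arm starts to the left of that, so bring it round on the near side (x under 0.26 until y is under 0.33).
- side_cutters: Red-handled side cutters, a bystander, 53 x 104 x 12 mm, origin under the middle; between two low fixed things: the board vise (world x 0.555 to 0.685, y 0.015 to 0.24, 44 mm high) and the orange lidded box (x 0.605 to 0.76, y -0.325 to -0.115, 37 mm high).
- long_nose: Blue-handled long-nose pliers, a bystander, 53 x 119 x 12 mm, origin under the middle.
Mind the look-alikes: they are no part of the job. What is shaped like the holster but blue is not meant.

How it is judged (in metres and radians):
On the way, in this order (a step that is already met when the one before it is completed fails the run):
1. the rod has been drawn out of the holster, laid on the desk and let go (horizontal distance between reach_rod and holster above 0.1 m and height (world z) of reach_rod below 0.006 m and angle between reach_rod's own z axis and vertical below 0.1 rad and contact force between the fingers and reach_rod below 0.1 N and linear speed of reach_rod below 0.03 m/s), for 0.2 s.
2. the lock bolt has been drawn to its stop with the rod's hook inside the guard (x of lock_bolt in the frame of guard below 0.039 m and x of rod_hook in the frame of guard above 0.02 m and horizontal distance between rod_hook and guard below 0.12 m), for 0.1 s.
At the end, for the whole second after the job is handed in: The lock bolt is drawn to within 4 mm of its 40 mm stop; the rod lies flat and still on the desk (underside within 6 mm of it, tilt under 0.1 rad), its hook outside the guard, touching neither guard nor holster, its handle's middle over 80 mm from the holster's (x of lock_bolt in the frame of guard below 0.039 m and height (world z) of reach_rod between -0.004 and 0.006 m and angle between reach_rod's own z axis and vertical below 0.1 rad and linear speed of reach_rod below 0.02 m/s and (x of rod_hook in the frame of guard below -0.005 m or horizontal distance between rod_hook and guard above 0.17 m) and contact force between reach_rod and guard below 0.1 N and contact force between reach_rod and holster below 0.1 N and horizontal distance between reach_rod and holster above 0.08 m).
It fails at once if the gripper or arm touches the bolt (contact force between any of the fingers, the arm and lock_bolt above 0.5 N).
It fails at once if the rod is dropped: let go and falling faster than 0.4 m/s (contact force between the fingers and reach_rod below 0.05 N and linear speed of reach_rod above 0.4 m/s).
It fails at once if a bystander is moved by over 20 mm (distance of any of multimeter, side_cutters, long_nose from where it was at the start of the episode above 0.02 m).
It also fails if it takes over 58 s, if anything falls off the work surface, if the arm or the gripper's body presses on something with over 40 N, if the wrist force passes 120 N, or if a joint passes its speed limit or range.

## Working session

There is one attempt and no reset: what is moved stays moved. The work goes in short steps, Python scripts to look and compute and a tool call to move; the robot and the scene stay as the last step left them, time stands still between calls to the robot, and variables do not carry over. Pictures are saved under pics/ and viewed, at most 10 in all, crops included, and the job is handed in when it is done.

Besides the shell and the picture viewer there is one more tool, called after ">>>" as name([rows], argument=value, ...), one row to a line, values as JSON. drive_tool: Moves the arm, as the interface text tells. Scaled input: -1 to 1 covers 0.12 m each way for a shift and 1.5 rad each way for a turn. Its arguments: {"type":"object","properties":{"steps":{"type":"array"}},"required":["steps"]}

```bash
mkdir -p pics; ls; cat > h.py <<'E'
import numpy as np, cv2, pickle
from rig import read_state, optics, order, bot
def cap(n):
    c=optics.capture(n); pickle.dump(c,open(f'{n}.pkl','wb')); return c
def K(c): return np.array([[c['fx'],0,c['cx']],[0,c['fy'],c['cy']],[0,0,1.]])
def Rt(c): return cv2.Rodrigues(np.array(c['rvec'],float))[0],np.array(c['tvec'],float).ravel()
def rays(c,uv):
    n=cv2.undistortPoints(np.array(uv,float).reshape(-1,1,2),K(c),np.array(c['D'],float)).reshape(-1,2)
    R,t=Rt(c); return -R.T@t, np.c_[n,np.ones(len(n))]@R
def plane(c,uv,z):
    o,d=rays(c,uv); return o+d*((z-o[2])/d[:,2])[:,None]
def cloud(c):
    h,w=c['range_z'].shape; v,u=np.mgrid[:h,:w]
    o,d=rays(c,np.c_[u.ravel(),v.ravel()]); P=o+d*c['range_z'].reshape(-1,1); return P.reshape(h,w,3)
def proj(c,P): return cv2.projectPoints(np.array(P,float).reshape(-1,1,3),np.array(c['rvec'],float),np.array(c['tvec'],float),K(c),np.array(c['D'],float))[0].reshape(-1,2)
E
python3 - <<'E'
from h import *
for n in('scene','top','wrist'):
    c=cap(n); cv2.imwrite(f'pics/{n}0.png',c['color']); R,t=Rt(c); print(n,(-R.T@t).round(3),R[2].round(2),c['fx'],(c['range_z']>0).mean())
s=read_state();print(s);print(bot.hold_point_z)
E
```

```text
pics
scene [ 0.083 -0.893  0.951] [ 0.38  0.63 -0.67] 390.0534792864423 0.9958163265306123
top [ 0.491 -0.057  1.109] [ 0.08 -0.   -1.  ] 420.090641475593 0.9958588435374149
wrist [ 0.326 -0.536  0.384] [-0.23 -0.11 -0.97] 330.7154204172466 0.9825765306122449
{'time_s': 0.15, 'joint_positions': array([-7.51427873e+01,  3.02652237e+01,  8.21399360e+01, -1.98212567e-03,
        6.76882641e+01, -1.02288556e+01]), 'qvel': array([-0.02874442, -0.07793728, -0.18542289,  0.05744166, -0.05213218,
       -0.09008913]), 'tau': array([ 4.34572894e-04, -4.40429342e+01, -1.76842868e+01,  6.32405165e-02,
        5.52321947e-02, -1.10786543e-04]), 'position': array([ 0.26483161, -0.56545277,  0.19521033]), 'tcp_rot': array([[ 9.05666396e-01,  4.23990774e-01, -4.49026382e-04],
       [ 4.23990934e-01, -9.05665076e-01,  1.56783362e-03],
       [ 2.58079479e-04, -1.61031734e-03, -9.99998670e-01]]), 'force': array([ 0.99588153, -0.37559955,  0.08171335]), 'moment': array([-0.01707749, -0.00400208, -0.01058823]), 'grasp_force': 0.0, 'opening': 1.0020051376112844}
0.0187
```

View pics/top0.png

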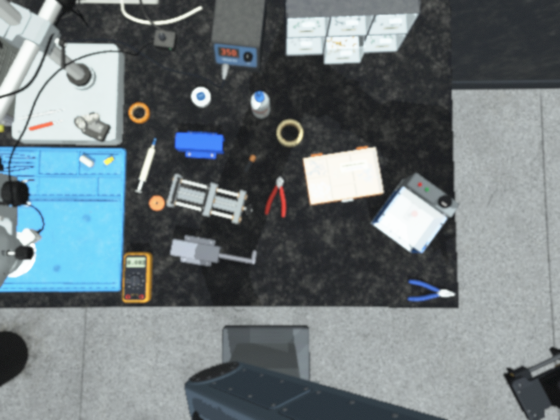

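View pics/scene0.png

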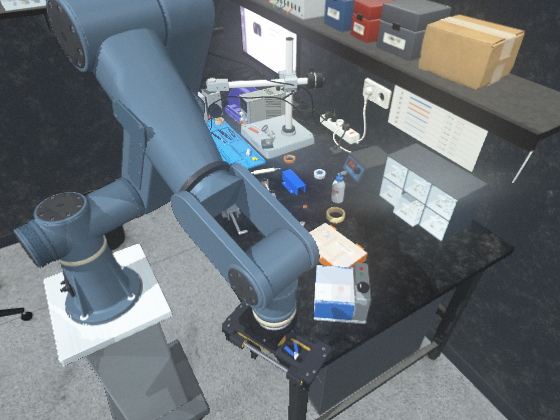

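```bash
python3 - <<'E'
from h import *
c=pickle.load(open('top.pkl','rb'))
a=cv2.resize(c['color'][222:282,155:275],None,fx=6,fy=6,interpolation=2)[:300]
b=cv2.resize(c['color'][165:265,360:470],None,fx=5,fy=5,interpolation=2)
a=cv2.resize(c['color'][222:282,155:275],(560,280),interpolation=2);b=cv2.resize(c['color'][165:260,355:470],(363,300),interpolation=2)
im=np.zeros((590,560,3),np.uint8);im[:280]=a;im[285:585,:363]=b
cv2.imwrite('pics/crop1.png',im)
P=cloud(c)
for u,v in[(195,250),(182,250),(215,250),(240,257),(230,256),(253,257),(200,143),(415,213),(445,203),(400,235),(137,277),(282,200),(430,291),(240,300)]:print(u,v,P[v,u].round(3))
E
```

```text
195 250 [0.485 0.157 0.039]
182 250 [0.485 0.19  0.039]
215 250 [0.485 0.106 0.041]
240 257 [0.467 0.046 0.002]
230 256 [0.469 0.071 0.014]
253 257 [0.467 0.012 0.014]
200 143 [0.761 0.149 0.038]
415 213 [ 0.577 -0.388  0.079]
445 203 [ 0.597 -0.446  0.12 ]
400 235 [ 0.523 -0.35   0.083]
137 277 [0.417 0.301 0.038]
282 200 [ 0.616 -0.063  0.012]
430 291 [ 0.381 -0.447 -0.001]
240 300 [ 0.355  0.045 -0.001]
```

View pics/crop1.png

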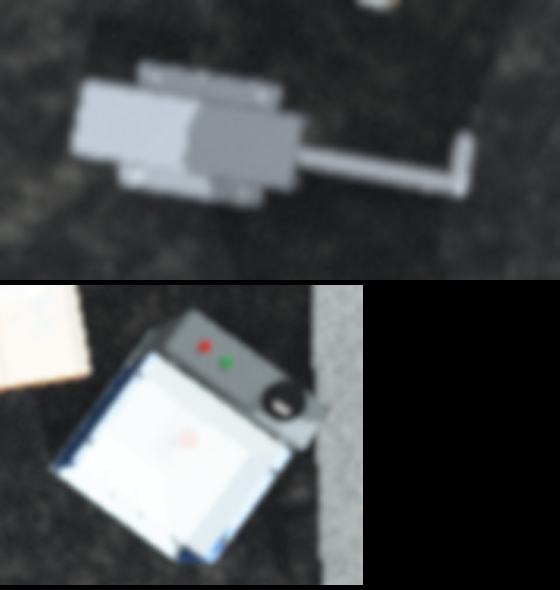

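The grey tunnel at (195,250) with the rod at (220–256,257) is the one wanted. The look-alikes are the blue tunnel at (200,143) and the board vise at (207,200). The guard's clear roof is at (412,215), with its mouth facing lower left and the red cap at about (414,214).

```bash
python3 - <<'E'
from h import *
c=pickle.load(open('top.pkl','rb'));P=cloud(c);col=c['color'].astype(int);g=col.min(2)
def rect(m,z):
    m=cv2.morphologyEx(m.astype(np.uint8),cv2.MORPH_OPEN,np.ones((2,2)))
    n,l,s,_=cv2.connectedComponentsWithStats(m);i=1+s[1:,4].argmax();v,u=np.where(l==i)
    X=plane(c,np.c_[u,v],z)[:,:2]; (cx,cy),(w,h),a=cv2.minAreaRect(X.astype(np.float32)*1000)
    print('rect',round(cx,1),round(cy,1),round(w,1),round(h,1),round(a,2),len(u)); return l==i
V,U=np.mgrid[:420,:560]
z=P[...,2]
box=lambda u0,u1,v0,v1:(U>u0)&(U<u1)&(V>v0)&(V<v1)
print('roof');rect(box(355,470,165,262)&(z>.07)&(z<.097),.085)
print('body');rect(box(355,470,165,262)&(z>.1),.110)
print('holster');rect(box(155,228,225,280)&(z>.03),.04)
# red cap
m=box(395,435,195,235)&(col[...,2]-col[...,0]>12)&(z<.1);v,u=np.where(m);w=(col[...,2]-col[...,0])[v,u]
uv=[np.average(u,weights=w),np.average(v,weights=w)];print('cap',uv,len(u),plane(c,[uv],.069))
# shank: per column centroid
S=[]
for uu in range(223,248):
    cl=g[247:268,uu].astype(float);k=np.clip(cl-55,0,None);S.append([uu,247+(k*np.arange(21)).sum()/max(k.sum(),1)])
X=plane(c,S,.011)[:,:2];print(np.c_[S,X].round(4)[::3])
X=X[1:];vx,vy,x0,y0=cv2.fitLine(X.astype(np.float32),cv2.DIST_HUBER,0,.0005,.0005).ravel();print('shank dir',vx,vy,x0,y0)
m=box(222,265,243,268)&(g>70);v,u=np.where(m);print(u.max(),u.min(),v.min(),v.max());print(plane(c,[[u.max()+.5,257],[255.5,v.min()-.5]],.011))
print(g[246:268,215:262:3])
E
```

```text
roof
rect 561.3 -382.2 132.1 115.2 53.11 2454
body
rect 615.6 -422.6 130.9 43.6 53.53 947
holster
rect 480.4 154.6 120.0 39.8 80.31 754
cap [np.float64(414.0975609756098), np.float64(213.3252032520325)] 9 [[ 0.57692978 -0.38956299  0.069     ]]
[[2.230000e+02 2.555785e+02 4.703000e-01 8.980000e-02]
 [2.260000e+02 2.561667e+02 4.688000e-01 8.200000e-02]
 [2.290000e+02 2.567296e+02 4.674000e-01 7.420000e-02]
 [2.320000e+02 2.573381e+02 4.658000e-01 6.640000e-02]
 [2.350000e+02 2.578350e+02 4.646000e-01 5.860000e-02]
 [2.380000e+02 2.584537e+02 4.630000e-01 5.080000e-02]
 [2.410000e+02 2.589792e+02 4.616000e-01 4.300000e-02]
 [2.440000e+02 2.595418e+02 4.602000e-01 3.520000e-02]
 [2.470000e+02 2.602050e+02 4.585000e-01 2.740000e-02]]
shank dir 0.18345322 0.9830284 0.46483123 0.060671218
256 223 250 264
[[0.46680079 0.00280476 0.011     ]
 [0.4861888  0.00555388 0.011     ]]
[[107  88  54  45  50  34  38  39  44  36  32  33  34  35  55  45]
 [131 117  66  44  49  32  32  34  38  37  31  31  31  34  54  46]
 [139 130  69  46  48  32  32  31  36  36  31  29  29  35  52  46]
 [142 131  66  
[... 558 characters left out ...]
 103  75  56  94 158  51  43]
 [141  89  75 103 126 147 159 161 158 143 122  97 111 159  49  44]
 [140  82  37  60  82 111 130 149 160 161 156 137 138 162  45  43]
 [137  78  27  33  44  64  85 112 135 153 162 161 160 165  43  42]
 [120  71  25  27  31  33  45  66  91 119 141 157 164 162  45  42]
 [ 90  54  26  25  28  28  25  31  49  72 105 124 144 149  44  41]
 [ 51  36  25  27  26  26  26  27  26  39  61  78 106 118  40  44]
 [ 31  26  26  26  28  29  28  25  24  30  35  39  66  74  40  42]
 [ 28  26  26  27  31  33  29  27  29  29  30  30  42  44  37  40]
 [ 28  27  26  26  32  35  35  30  30  30  29  30  37  39  36  38]
 [ 28  28  28  27  32  35  33  31  31  29  31  32  38  39  40  38]]
```

```bash
cat >> h.py <<'E'
from scipy.spatial.transform import Rotation as Ro
def need(p,yaw,pitch=0):
    """normalised shift/turn; tool x along world yaw (deg), tool z down"""
    s=read_state();R=s['tcp_rot'];a=np.radians(yaw)
    T=np.array([[np.cos(a),np.sin(a),0],[np.sin(a),-np.cos(a),0],[0,0,-1]])
    print('t',s['time_s'],'pos',s['position'].round(4),'F',s['force'].round(1),'op',round(s['opening']*87,1),'g',round(s['grasp_force'],1))
    print('yaw now',round(np.degrees(np.arctan2(R[1,0],R[0,0])),2),'j',s['joint_positions'].round(0),'shift',(R.T@(np.array(p)-s['position'])/.12).round(3),'turn',(Ro.from_matrix(R.T@T).as_rotvec()/1.5).round(3))
E
```

>>> drive_tool([
  [87,0.92,-0.99,0,0,0,-0.632],
  [87,0.92,-0.99,0,0,0,-0.632],
  [87,0.92,-0.99,0,0,0,-0.632],
  [87,0.92,-0.99,0,0,0,-0.632],
  [87,0.92,-0.99,0,0,0,-0.632],
  [87,0.92,-0.99,0,0,0,-0.632],
  [87,0.92,-0.99,0,0,0,-0.632],
  [87,0.92,-0.99,0,0,0,-0.632],
])

```text
time_s: 0.95
position: [0.3146, -0.4113, 0.1958]
tcp_rot: [[0.184, 0.983, -0.0], [0.983, -0.184, 0.0], [0.0, -0.0, -1.0]]
force: [0.5, -0.5, -0.4]
opening: 1.002
grasp_force: 0.0
```

```bash
python3 -c "
from h import *
need([.463,.051,.15],79.4)"
```

```text
t 0.95 pos [ 0.3146 -0.4113  0.1958] F [ 0.5 -0.5 -0.4] op 87.2 g 0.0
yaw now 79.4 j [-65.  22.  97.   0.  61. -54.] shift [4.014 0.507 0.383] turn [-0. -0.  0.]
```

>>> drive_tool([
  [60,1,0.13,0,0,0,0],
  [60,1,0.13,0,0,0,0],
  [60,1,0.13,0,0,0,0],
  [60,1,0.13,0,0,0,0],
])

```text
time_s: 1.35
position: [0.3519, -0.293, 0.1957]
tcp_rot: [[0.182, 0.983, -0.001], [0.983, -0.182, 0.002], [0.002, -0.002, -1.0]]
force: [0.9, -1.1, -0.7]
opening: 0.739
grasp_force: 0.0
```

>>> drive_tool([
  [60,1,0.13,0,0,0,0],
  [60,1,0.13,0,0,0,0],
  [60,1,0.13,0,0,0,0],
  [60,1,0.13,0,0,0,0],
])

```text
time_s: 1.75
position: [0.3897, -0.18, 0.196]
tcp_rot: [[0.181, 0.983, -0.0], [0.983, -0.181, 0.0], [0.0, -0.0, -1.0]]
force: [0.5, -1.0, -0.4]
opening: 0.69
grasp_force: 0.0
```

>>> drive_tool([
  [60,1,0.13,0,0,0,0],
  [60,1,0.13,0,0,0,0],
  [60,1,0.13,0,0,0,0],
  [60,1,0.13,0,0,0,0],
])

```text
time_s: 2.15
position: [0.4279, -0.0662, 0.196]
tcp_rot: [[0.182, 0.983, 0.001], [0.983, -0.182, -0.001], [-0.0, 0.001, -1.0]]
force: [-0.1, -0.4, -0.5]
opening: 0.69
grasp_force: 0.0
```

>>> drive_tool([
  [60,0.6,0.13,0,0,0,0],
  [60,0.6,0.13,0,0,0,0],
  [60,0.6,0.13,0,0,0,0],
  [60,0.6,0.13,0,0,0,0],
])

```text
time_s: 2.55
position: [0.4559, -0.0003, 0.1959]
tcp_rot: [[0.184, 0.983, 0.0], [0.983, -0.184, -0.001], [-0.001, 0.0, -1.0]]
force: [-0.3, 0.4, 0.3]
opening: 0.691
grasp_force: 0.0
```

```bash
python3 -c "
from h import *
need([.463,.051,.05],79.4)
c=cap('wrist');cv2.imwrite('pics/w1.png',c['color']);print(proj(c,[.463,.051,.011]))"
```

```text
t 2.55 pos [ 4.559e-01 -3.000e-04  1.959e-01] F [-0.3  0.4  0.3] op 60.1 g 0.0
yaw now 79.37 j [-14.  17. 105.  -0.  57.  -3.] shift [ 0.433 -0.021  1.215] turn [ 0.     0.001 -0.   ]
[[274.7266326  140.75528646]]
```

View pics/w1.png

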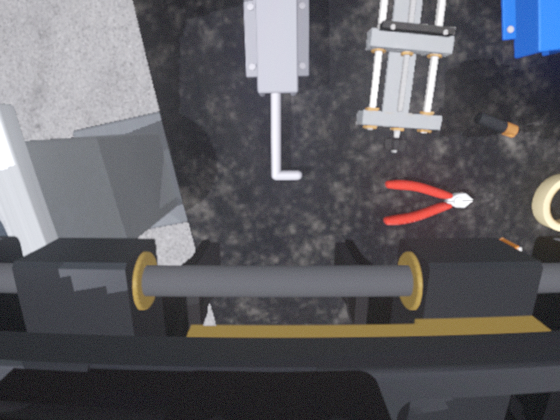

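The wrist view shows the grey holster's mouth at (276,93), and the shank running to the hook corner at (277,177). The target projects onto the shank at (275,141).

```bash
python3 -c "
from h import *
c=pickle.load(open('wrist.pkl','rb'));g=c['color'].min(2).astype(float)
S=[]
for v in range(100,166,3):
    k=np.clip(g[v,255:295]-90,0,None);S.append([255+(k*np.arange(40)).sum()/k.sum(),v])
X=plane(c,S,.011);f=np.polyfit(X[:,1],X[:,0],1);print(f,X[[0,-1]].round(4))
print(g[164:186,276].astype(int),g[176,268:308].astype(int))
print(plane(c,[[277,180.5],[290,176],[277,172]],.011).round(4),plane(c,[[277,93]],.04))"
```

```text
[0.18882681 0.45389802] [[0.472  0.0935 0.011 ]
 [0.4591 0.0267 0.011 ]]
[244 245 243 245 245 244 245 246 245 246 247 247 246 241 231 203 130  67
  73  74  68  70] [ 66  67  79 138 206 239 252 251 246 244 244 244 245 244 244 244 243 245
 243 245 244 244 244 244 244 244 244 244 244 242 239 226 201 155  99  74
  76  81  82  76]
[[0.4572 0.0068 0.011 ]
 [0.4727 0.0091 0.011 ]
 [0.459  0.0163 0.011 ]] [[0.47433889 0.09774539 0.04      ]]
```

>>> drive_tool([
  [50,0.43,-0.02,1,0,0,0],
  [50,0.43,-0.02,1,0,0,0],
  [50,0.43,-0.02,1,0,0,0],
  [50,0.43,-0.02,1,0,0,0],
])

```text
time_s: 3.0
position: [0.4595, 0.0523, 0.0729]
tcp_rot: [[0.184, 0.983, -0.009], [0.983, -0.184, 0.001], [-0.001, -0.009, -1.0]]
force: [0.0, -0.1, -0.4]
opening: 0.581
grasp_force: 0.0
```

```bash
python3 -c "
from h import *
need([.463,.051,.003],79.4)"
```

```text
t 3.0 pos [0.4595 0.0523 0.0729] F [ 0.  -0.1 -0.4] op 50.5 g 0.0
yaw now 79.39 j [ -7.  30. 111.  -0.  39.   3.] shift [-0.005  0.035  0.582] turn [-0.006  0.001 -0.   ]
```

>>> drive_tool([
  [50,0,0.035,0.4,0,0,0],
  [50,0,0.035,0.58,0,0,0],
  [50,0,0.035,0.58,0,0,0],
  [0,0,0.035,0.58,0,0,0],
  [0,0,0.035,0.58,0,0,0],
  [0,0,0.035,0.58,0,0,0],
  [0,0,0.035,0.58,0,0,0],
  [0,0,0.035,0.58,0,0,0],
])

```text
time_s: 3.8
position: [0.4671, 0.0519, 0.0071]
tcp_rot: [[0.184, 0.983, 0.001], [0.983, -0.184, -0.0], [0.0, 0.001, -1.0]]
force: [0.2, -0.3, 0.5]
opening: 0.206
grasp_force: 0.0
```

```bash
python3 -c "
from h import *
need([.463,.051,.003],79.4)"
```

```text
t 3.8 pos [0.4671 0.0519 0.0071] F [ 0.2 -0.3  0.5] op 17.9 g 0.0
yaw now 79.41 j [ -7.  38. 112.  -0.  29.   3.] shift [-0.014 -0.032  0.034] turn [ 0.001 -0.     0.   ]
```

>>> drive_tool([
  [25,0,-0.03,0.034,0,0,0],
  [25,0,-0.03,0.034,0,0,0],
  [0,0,-0.03,0.034,0,0,0],
  [0,0,-0.03,0.034,0,0,0],
  [0,0,-0.03,0.034,0,0,0],
  [0,0,-0.03,0.034,0,0,0],
  [0,0,-0.03,0.034,0,0,0],
  [0,0,-0.03,0.034,0,0,0],
])

```text
time_s: 4.6
position: [0.4632, 0.0526, 0.0023]
tcp_rot: [[0.184, 0.983, 0.0], [0.983, -0.184, -0.0], [0.0, 0.0, -1.0]]
force: [-0.1, 1.0, 0.2]
opening: 0.004
grasp_force: 0.0
```

```bash
python3 -c "
from h import *
c=cap('wrist');d=cap('top');e=cap('scene')
p=proj(d,[.463,.051,.02]).ravel().astype(int);print(p,proj(c,[.463,.051,.011]),proj(e,[.463,.051,.02]))
q=proj(e,[.463,.051,.02]).ravel().astype(int)
im=np.zeros((600,800,3),np.uint8);im[:300,:400]=cv2.resize(c['color'],(400,300));im[:300,400:]=cv2.resize(d['color'][215:290,170:270],(400,300))
im[300:,:400]=cv2.resize(e['color'][q[1]-38:q[1]+37,q[0]-50:q[0]+50],(400,300))
cv2.imwrite('pics/miss.png',im)"
```

```text
[237 258] [[277.39763291 249.95027464]] [[235.91343297 223.73030335]]
```

View pics/miss.png

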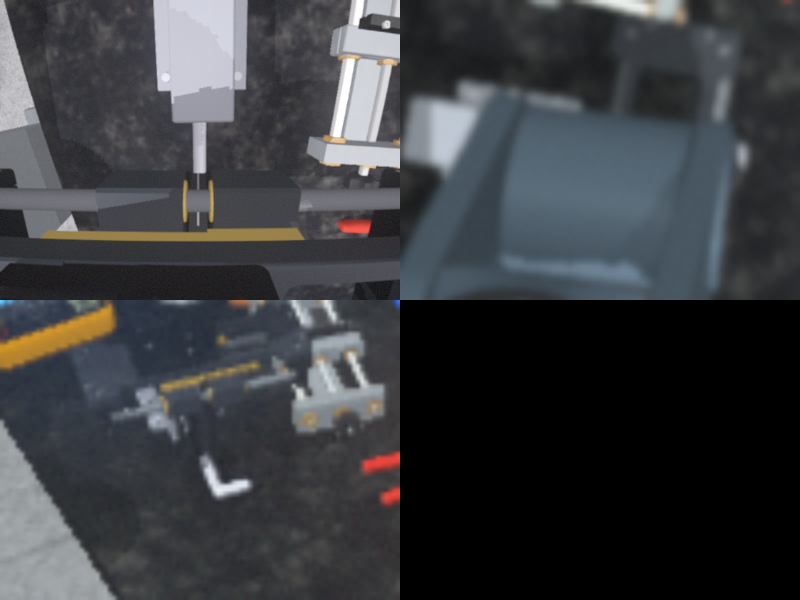

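```bash
python3 -c "
from h import *
c=pickle.load(open('wrist.pkl','rb'));e=pickle.load(open('scene.pkl','rb'))
for z in(.002,.011,.016,.03):print(z,((proj(e,[.4615,.043,z])-[211,200])*12).round(0))
im=np.zeros((600,800,3),np.uint8);im[:,:400]=np.clip(2.0*cv2.resize(e['color'][200:250,211:244],(400,600),interpolation=2).astype(float),0,255)
w=c['color'][150:350,210:345];im[:,400:]=np.clip(2.*cv2.resize(w,(400,600)).astype(float),0,255)
cv2.imwrite('pics/miss2.png',im);s=read_state();print(s['opening'],s['grasp_force'])"
```

```text
0.002 [[312. 347.]]
0.011 [[309. 325.]]
0.016 [[308. 313.]]
0.03 [[304. 277.]]
0.009101684975047434 0.0
```

View pics/miss2.png

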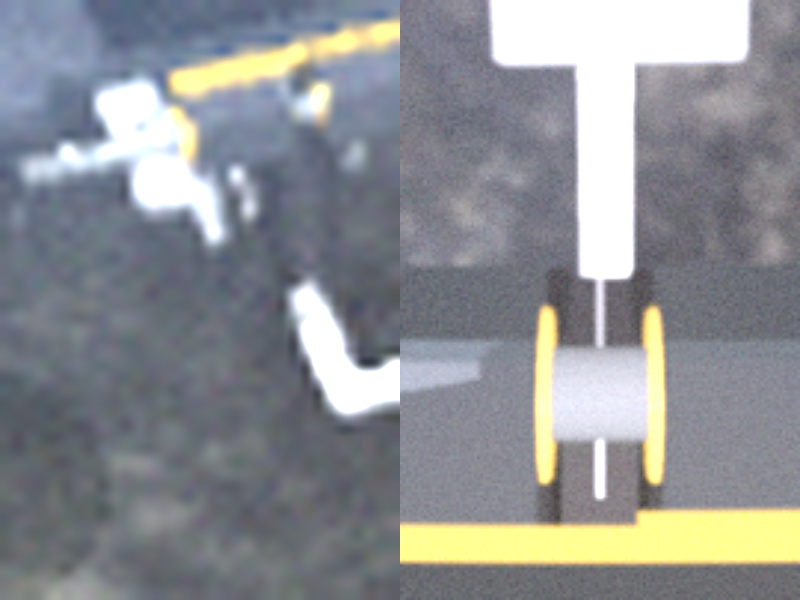

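```bash
python3 -c "
from h import *
e=pickle.load(open('scene.pkl','rb'));P=cloud(e)
for v in range(206,236,2):print(v,[tuple((P[v,u]*1000).round(0).astype(int).tolist()) for u in(233,235,237,239)])
c=pickle.load(open('wrist.pkl','rb'));P=cloud(c)
for v in range(225,330,8):print(v,[tuple((P[v,u]*1000).round(0).astype(int).tolist()) for u in(265,277,290)])
s=read_state();print(s['joint_positions'].round(2),s['position'],[a for a in dir(bot) if a[0]!='_'])
"
```

```text
206 [(450, 27, 124), (468, 54, 97), (461, 19, 126), (467, 17, 124)]
208 [(446, 19, 123), (453, 19, 121), (460, 19, 117), (465, 14, 119)]
210 [(445, 18, 116), (468, 57, 77), (467, 38, 91), (464, 14, 110)]
212 [(444, 18, 108), (462, 44, 80), (467, 40, 81), (473, 37, 80)]
214 [(454, 45, 74), (460, 43, 73), (468, 44, 69), (503, 111, 2)]
216 [(452, 41, 69), (463, 53, 55), (467, 43, 61), (500, 105, -2)]
218 [(452, 43, 58), (459, 42, 56), (465, 41, 54), (494, 93, 0)]
220 [(450, 42, 51), (459, 46, 44), (464, 41, 45), (489, 83, 0)]
222 [(452, 48, 36), (458, 44, 36), (464, 42, 35), (484, 72, 2)]
224 [(461, 75, 1), (460, 52, 20), (468, 53, 15), (481, 66, -2)]
226 [(457, 66, 0), (457, 47, 15), (463, 42, 16), (474, 53, 2)]
228 [(451, 54, 3), (458, 51, 2), (459, 34, 15), (470, 44, 2)]
230 [(447, 45, 2), (454, 44, -1), (455, 27, 13), (459, 20, 17)]
232 [(444, 38, 0), (449, 34, 1), (455, 31, 0), (455, 11, 17)]
234 [(439, 29, 0), (445, 25, 0), (450, 19, 3), (456, 17, 2)]
225 [(458, 64, -1), (466, 67, 16), (473, 61, 0)]
233 [(457, 59, -1), (465, 63, 17), (472, 56, 1)]
241 [(459, 64, 31), (464, 58, 15), (472, 62, 31)]
249 [(460, 65, 43), (465, 62, 39), (471, 62, 42)]
257 [(460, 65, 53), (464, 60, 44), (471, 62, 52)]
265 [(460, 62, 56), (464, 56, 45), (471, 63, 62)]
273 [(466, 85, 114), (469, 84, 114), (472, 84, 115)]
281 [(466, 84, 116), (469, 83, 116), (472, 82, 115)]
289 [(466, 82, 117), (468, 81, 116), (472, 81, 117)]
297 [(460, 59, 78), (458, 23, 15), (469, 58, 80)]
305 [(459, 55, 78), (457, 18, 16), (468, 55, 81)]
313 [(458, 52, 78), (456, 13, 15), (468, 52, 81)]
321 [(457, 48, 77), (453, -2, 0), (470, 76, 123)]
329 [(465, 77, 126), (467, 76, 125), (470, 75, 125)]
[ -7.3   38.67 113.02  -0.    28.31   3.3 ] [0.46318376 0.05257735 0.00229779] ['PlanningError', 'hold_point_z']
```

The depth shows the fingertips about 22–30 mm above the desk, although the reported TCP height is 2 mm. The fingers therefore shut above the shank, and the rod hasn't moved. I'll open and go down in guarded steps, watching the force.

>>> drive_tool([
  [40,0,0,-0.04,0,0,0],
  [40,0,0,-0.04,0,0,0],
  [40,0,0,-0.04,0,0,0],
  [40,0,0,-0.04,0,0,0],
  [40,0,0,0.03,0,0,0],
  [40,0,0,0.06,0,0,0],
  [40,0,0,0.08,0,0,0],
  [40,0,0,0.08,0,0,0],
])

```text
time_s: 5.55
position: [0.4627, 0.0526, -0.0079]
tcp_rot: [[0.184, 0.983, -0.001], [0.983, -0.184, 0.0], [-0.0, -0.001, -1.0]]
force: [-0.6, -0.3, -0.1]
opening: 0.455
grasp_force: 0.0
```

```bash
python3 -c "
from h import *
need([.463,.051,.003],79.4)
e=cap('scene');P=cloud(e)
for v in range(216,234):print(v,[tuple((P[v,u]*1000).round(0).astype(int).tolist()) for u in range(225,247,2)])
"
```

```text
t 5.55 pos [ 0.4627  0.0526 -0.0079] F [-0.6 -0.3 -0.1] op 39.6 g 0.0
yaw now 79.39 j [ -7.  40. 113.  -0.  27.   3.] shift [-0.013  0.005 -0.091] turn [-0.001  0.    -0.   ]
216 [(418, 26, 97), (422, 20, 99), (429, 19, 97), (466, 96, 20), (474, 99, 15), (486, 108, 3), (489, 97, 10), (499, 103, 0), (480, 40, 57), (486, 36, 57), (517, 89, 3)]
217 [(417, 24, 94), (432, 46, 70), (439, 46, 67), (467, 101, 12), (470, 89, 19), (484, 104, 1), (489, 98, 4), (496, 95, 2), (480, 41, 52), (487, 39, 49), (515, 85, 1)]
218 [(450, 118, 2), (432, 48, 64), (439, 47, 62), (468, 104, 4), (467, 82, 21), (482, 101, 0), (489, 99, -2), (494, 92, 1), (478, 37, 51), (486, 38, 46), (513, 81, 1)]
219 [(448, 113, 2), (431, 46, 61), (439, 49, 55), (465, 99, 4), (467, 82, 17), (480, 97, -1), (487, 94, -2), (492, 89, -1), (478, 36, 47), (487, 41, 39), (510, 76, 1)]
220 [(445, 106, 4), (431, 49, 54), (439, 50, 50), (464, 96, 2), (465, 78, 16), (469, 72, 19), (483, 86, 1), (489, 82, 1), (478, 39, 40), (485, 36, 39), (508, 72, 0)]
221 [(443, 102, 3), (429, 44, 54), (438, 48, 47), (461, 90, 3), (463, 77, 13), (467, 6
[... 1339 characters left out ...]
17), (475, 38, -1), (481, 35, -1), (486, 29, 1)]
230 [(423, 60, 2), (429, 57, 1), (435, 51, 4), (442, 51, 0), (448, 47, 1), (454, 45, -1), (454, 25, 16), (460, 21, 16), (472, 34, -1), (471, 12, 18), (477, 8, 17)]
231 [(422, 58, -1), (428, 54, 0), (433, 48, 3), (440, 46, 1), (445, 42, 1), (451, 36, 3), (453, 23, 12), (457, 16, 17), (462, 10, 19), (469, 10, 15), (476, 8, 14)]
232 [(419, 52, 1), (424, 46, 4), (432, 47, -1), (436, 37, 5), (442, 35, 3), (448, 31, 3), (456, 31, -1), (456, 15, 13), (461, 8, 16), (467, 5, 16), (475, 5, 12)]
233 [(417, 47, 1), (423, 45, 0), (430, 43, -2), (436, 38, -1), (440, 29, 5), (446, 27, 3), (453, 25, 2), (454, 11, 12), (462, 11, 8), (470, 13, 3), (477, 11, 0)]
```

>>> drive_tool([
  [40,0,0,0.05,0,0,0],
  [40,0,0,0.09,0,0,0],
  [40,0,0,0.09,0,0,0],
])

```text
time_s: 5.9
position: [0.4627, 0.0526, -0.0188]
tcp_rot: [[0.184, 0.983, -0.001], [0.983, -0.184, 0.0], [-0.0, -0.001, -1.0]]
force: [0.7, 0.0, -0.0]
opening: 0.457
grasp_force: 0.0
```

```bash
python3 -c "
from h import *
need([.463,.051,.003],79.4)
e=cap('scene');P=cloud(e)
for u in (226,227,228,229,230,240,241,242,243,244):
  q=P[210:240,u]; m=(abs(q[:,1]-.043)<.006)&(q[:,2]>.006); print(u,(q[m][-1]*1000).round() if m.any() else None)
"
```

```text
t 5.9 pos [ 0.4627  0.0526 -0.0188] F [ 0.7  0.  -0. ] op 39.8 g 0.0
yaw now 79.4 j [ -7.  41. 113.  -0.  25.   3.] shift [-0.013  0.005 -0.182] turn [-0.001  0.    -0.   ]
226 [427.  49.  52.]
227 [430.  47.  47.]
228 [431.  48.  22.]
229 [434.  48.  12.]
230 [438.  48.  14.]
240 None
241 [481.  48.  18.]
242 [480.  39.  10.]
243 [484.  38.  14.]
244 [489.  40.  15.]
```

>>> drive_tool([
  [40,0,0,0.03,0,0,0],
  [40,0,0,0.058,0,0,0],
  [40,0,0,0.058,0,0,0],
  [0,0,0,0.058,0,0,0],
  [0,0,0,0.058,0,0,0],
  [0,0,0,0.058,0,0,0],
  [0,0,0,0.058,0,0,0],
  [0,0,0,0.058,0,0,0],
])

```text
time_s: 6.75
position: [0.4633, 0.0526, -0.025]
tcp_rot: [[0.184, 0.983, 0.0], [0.983, -0.184, -0.0], [0.0, 0.0, -1.0]]
force: [-0.2, -0.1, -0.4]
opening: 0.105
grasp_force: 30.0
```

>>> drive_tool([
  [0,0,0,0,0,0,0],
  [0,0,0,0,0,0,0],
])

```text
time_s: 6.95
position: [0.4633, 0.0525, -0.025]
tcp_rot: [[0.184, 0.983, 0.0], [0.983, -0.184, -0.0], [0.0, 0.0, -1.0]]
force: [0.1, -0.4, -0.2]
opening: 0.105
grasp_force: 30.0
```

Gripped: the opening is 9 mm and the force 30 N. Next I draw the rod out along the holster axis.

>>> drive_tool([
  [0,-0.15,0,0,0,0,0],
  [0,-0.35,0.005,0,0,0,0],
  [0,-0.55,0.01,0,0,0,0],
  [0,-0.75,0.012,0,0,0,0],
  [0,-0.75,0.012,0,0,0,0],
])

```text
time_s: 7.45
position: [0.4481, -0.0383, -0.0251]
tcp_rot: [[0.187, 0.982, 0.0], [0.982, -0.187, -0.0], [-0.0, 0.001, -1.0]]
force: [-0.4, -1.0, 1.2]
opening: 0.102
grasp_force: 30.0
```

>>> drive_tool([
  [0,-0.2,0,0,0,0,0],
  [0,-0.4,0.005,0,0,0,0],
  [0,-0.6,0.01,0,0,0,0],
  [0,-0.75,0.012,0,0,0,0],
  [0,-0.75,0.012,0,0,0,0],
])

```text
time_s: 7.95
position: [0.4335, -0.1264, -0.0251]
tcp_rot: [[0.186, 0.982, 0.001], [0.982, -0.186, -0.001], [-0.001, 0.001, -1.0]]
force: [0.3, -1.6, -0.0]
opening: 0.105
grasp_force: 30.0
```

```bash
python3 -c "
from h import *
need([.43,-.13,-.025],79.4)
c=cap('wrist');cv2.imwrite('pics/w2.png',c['color'])"
```

```text
t 7.95 pos [ 0.4335 -0.1264 -0.0251] F [ 0.3 -1.6 -0. ] op 9.2 g 30.0
yaw now 79.26 j [-30.  42. 116.  -0.  23. -20.] shift [-0.035 -0.023 -0.001] turn [ 0.001  0.    -0.002]
```

View pics/w2.png

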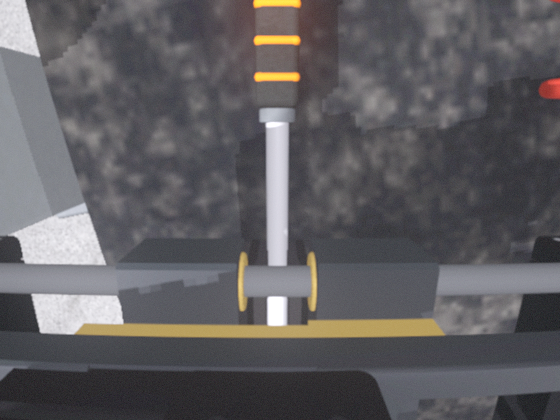

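The rod is out: the handle with orange bands is at (277,40) and the shank at (277,180). Now I release it and rise.

>>> drive_tool([
  [45,0,0,0,0,0,0],
  [45,0,0,0,0,0,0],
  [45,0,0,0,0,0,0],
  [45,0,0,0,0,0,0],
  [45,0,0,0,0,0,0],
  [45,0,0,0,0,0,0],
  [45,0,0,0,0,0,0],
  [45,0,0,0,0,0,0],
])

```text
time_s: 8.8
position: [0.4329, -0.1249, -0.0251]
tcp_rot: [[0.184, 0.983, 0.0], [0.983, -0.184, -0.0], [-0.0, 0.0, -1.0]]
force: [0.3, -0.4, -0.1]
opening: 0.516
grasp_force: 0.0
```

>>> drive_tool([
  [45,0,0,-0.3,0,0,0],
  [45,0,0,-0.6,0,0,0],
  [45,0,0,-0.9,0,0,0],
  [45,0,0,-1,0,0,0],
  [45,0,0,-1,0,0,0],
  [45,0,0,-1,0,0,0],
])

```text
time_s: 9.4
position: [0.4326, -0.1248, 0.0948]
tcp_rot: [[0.184, 0.983, -0.0], [0.983, -0.184, 0.0], [0.0, -0.0, -1.0]]
force: [-0.1, 0.0, -0.3]
opening: 0.514
grasp_force: 0.0
```

```bash
cat > rod.py <<'E'
from h import *
c=cap('wrist');col=c['color'].astype(int);g=col.min(2)
m=((col[...,2]>140)&(col[...,1]-col[...,0]>50)&(col[...,2]-col[...,0]>120)).astype(np.uint8)
m[230:]=0
n,l,s,ce=cv2.connectedComponentsWithStats(m)
for i in range(1,n):
    if s[i,4]>12: print('band',ce[i].round(1),s[i,4],plane(c,[ce[i]],.021).round(4))
b=((g>130)).astype(np.uint8);b[235:]=0
n,l,s,ce=cv2.connectedComponentsWithStats(b)
for i in range(1,n):
    if s[i,4]>100: print('bright',ce[i].round(1),s[i].tolist())
cv2.imwrite('pics/rod.png',c['color'])
need([.455,-.013,-.02],79.26)
E
python3 rod.py
```

```text
band [278.2  19.3] 131 [[0.46   0.0168 0.021 ]]
band [278.3  40. ] 126 [[0.4574 0.0028 0.021 ]]
band [278.  60.] 123 [[ 0.4546 -0.0109  0.021 ]]
band [278.1  79.9] 116 [[ 0.4521 -0.0247  0.021 ]]
band [277.8  99. ] 119 [[ 0.4493 -0.0383  0.021 ]]
band [487.5 209.6] 767 [[ 0.6069 -0.1559  0.021 ]]
bright [ 77.5 122.4] [0, 0, 181, 235, 19445]
bright [540.5  76.6] [518, 66, 42, 22, 607]
bright [277.2 173.2] [269, 116, 18, 119, 1623]
bright [530.6 205.2] [494, 168, 66, 67, 3518]
t 9.45 pos [ 0.4322 -0.1245  0.0942] F [-0.8  0.8 -0.2] op 44.8 g 0.0
yaw now 79.39 j [-30.  27. 112.  -0.  41. -20.] shift [0.948 0.017 0.952] turn [-0.001 -0.     0.002]
```

>>> drive_tool([
  [45,0.4,0.01,0,0,0,0.004],
  [45,0.8,0.01,0.2,0,0,0.004],
  [45,1,0.01,0.4,0,0,0.004],
  [45,1,0.01,0.5,0,0,0.004],
  [45,1,0.01,0.5,0,0,0.004],
])

```text
time_s: 9.95
position: [0.4536, -0.0057, 0.0322]
tcp_rot: [[0.188, 0.982, -0.007], [0.982, -0.188, 0.002], [0.0, -0.007, -1.0]]
force: [-0.2, -0.0, 0.3]
opening: 0.517
grasp_force: 0.0
```

```bash
python3 rod.py; python3 -c "
from h import *
need([.4565,-.001,-.025],79.0)"
```

```text
band [280.4 201.3] 160 [[0.4599 0.0164 0.021 ]]
band [280.8 223. ] 144 [[0.4575 0.0026 0.021 ]]
bright [34.8 74.6] [0, 0, 88, 141, 9583]
bright [278.9  23.6] [222, 0, 114, 63, 5088]
bright [493.7  69. ] [417, 0, 143, 138, 11324]
t 10.0 pos [ 0.4546 -0.0064  0.0332] F [ 0.4 -0.  -0.8] op 45.3 g 0.0
yaw now 79.11 j [-15.  35. 114.  -0.  32.  -4.] shift [-0.053  0.016  0.443] turn [-0.003 -0.    -0.002]
t 10.0 pos [ 0.4546 -0.0064  0.0332] F [ 0.4 -0.  -0.8] op 45.3 g 0.0
yaw now 79.11 j [-15.  35. 114.  -0.  32.  -4.] shift [0.047 0.009 0.485] turn [-0.003 -0.     0.001]
```

>>> drive_tool([
  [45,-0.04,0.01,0.15,0,0,0],
  [45,-0.04,0.01,0.3,0,0,0],
  [45,-0.04,0.01,0.4,0,0,0],
  [45,-0.04,0.01,0.475,0,0,0],
  [0,-0.04,0.01,0.475,0,0,0],
  [0,-0.04,0.01,0.475,0,0,0],
  [0,-0.04,0.01,0.475,0,0,0],
  [0,-0.04,0.01,0.475,0,0,0],
])

```text
time_s: 10.8
position: [0.4567, -0.0121, -0.0215]
tcp_rot: [[0.19, 0.982, 0.001], [0.982, -0.19, -0.0], [-0.0, 0.001, -1.0]]
force: [-2.0, 0.7, 0.4]
opening: 0.237
grasp_force: 0.1
```

>>> drive_tool([
  [0,0,0,0,0,0,0],
  [0,0,0,0,0,0,0],
  [0,0,0,0,0,0,0],
])

```text
time_s: 11.1
position: [0.4565, -0.012, -0.0216]
tcp_rot: [[0.19, 0.982, 0.001], [0.982, -0.19, -0.0], [-0.0, 0.001, -1.0]]
force: [-1.6, 0.2, 5.8]
opening: 0.204
grasp_force: 29.9
```

Gripped by the handle, opening 18 mm. I lift and re-measure the guard with a clear view.

>>> drive_tool([
  [0,0,0,-0.3,0,0,0],
  [0,-0.05,0,-0.6,0,0,0],
  [0,-0.1,0,-0.9,0,0,0],
  [0,-0.1,0,-1,0,0,0],
  [0,-0.1,0,-1,0,0,0],
  [0,-0.1,0,-1,0,0,0],
])

```text
time_s: 11.7
position: [0.4536, -0.0237, 0.0976]
tcp_rot: [[0.19, 0.982, -0.0], [0.982, -0.19, 0.0], [0.0, -0.0, -1.0]]
force: [-0.5, -0.4, -1.5]
opening: 0.201
grasp_force: 29.9
```

```bash
cat > guard.py <<'E'
from h import *
for n in('top','scene'):
    c=cap(n);P=cloud(c);col=c['color'].astype(int)
    C=proj(c,[.56,-.385,.07]).ravel().astype(int);V,U=np.mgrid[:420,:560]
    near=(abs(U-C[0])<70)&(abs(V-C[1])<70)&(np.hypot(P[...,0]-.58,P[...,1]+.4)<.14)
    for nm,lo,hi,z in(('roof',.072,.096,.085),('body',.102,.116,.11)):
        m=(near&(P[...,2]>lo)&(P[...,2]<hi)).astype(np.uint8);k,l,s,_=cv2.connectedComponentsWithStats(m);i=1+s[1:,4].argmax();v,u=np.where(l==i)
        X=plane(c,np.c_[u,v],z)[:,:2];r=cv2.minAreaRect((X*1000).astype(np.float32));print(n,nm,np.round(r[0],1),np.round(r[1],1),round(r[2],2),len(u),P[v,u,2].mean())
    q=proj(c,[.577,-.39,.069]).ravel().astype(int);red=(col[...,2]-col[...,:2].max(2))
    m=(abs(U-q[0])<12)&(abs(V-q[1])<12)&(red>10);v,u=np.where(m);w=red[v,u]
    if len(u): uv=[np.average(u,weights=w),np.average(v,weights=w)];o,d=rays(c,[uv]);print(n,'cap',uv,len(u),plane(c,[uv],.067).round(4))
    a=c['color'][max(C[1]-50,0):C[1]+50,max(C[0]-65,0):C[0]+65];cv2.imwrite(f'pics/g_{n}.png',cv2.resize(a,(390,300),interpolation=2))
    print(n,C)
cv2.imwrite('pics/g.png',np.hstack([cv2.imread('pics/g_top.png'),cv2.imread('pics/g_scene.png')]))
need([.342,-.271,.09],143.3)
E
python3 guard.py
```

```text
top roof [ 576.4 -389.1] [131.7 145.6] 53.59 2464 0.08308459148718657
top body [ 618.  -420.5] [130.6  43.3] 53.53 772 0.10767046299319558
top cap [np.float64(414.1952662721894), np.float64(213.33136094674558)] 14 [[ 0.5771 -0.3904  0.067 ]]
top [412 220]
scene roof [ 575.1 -394.5] [140.7 144.5] 53.51 1618 0.08557595568673781
scene body [ 616.6 -425. ] [133.8  41.8] 52.55 461 0.11042970754064638
scene cap [np.float64(340.69602272727275), np.float64(288.375)] 22 [[ 0.5771 -0.3921  0.067 ]]
scene [334 288]
t 11.8 pos [ 0.453  -0.0235  0.0968] F [-0.4 -0.2 -0.8] op 17.9 g 29.9
yaw now 79.07 j [-17.  27. 112.   0.  42.  -6.] shift [-2.201 -0.517  0.057] turn [-0.002 -0.001 -0.747]
```

View pics/g.png

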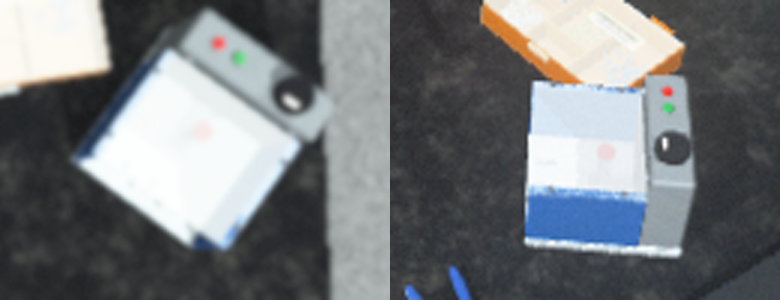

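The re-measured guard axis is X=(.8045,−.594), and the post is about 74 mm inside. The red cap shows at (414,213) in top and (341,288) in scene, and the two views agree to 2 mm. Now I carry the rod round to the mouth.

>>> drive_tool([
  [0,-0.1,-0.03,-0.03,0,0,-0.08],
  [0,-0.25,-0.06,-0.03,0,0,-0.175],
  [0,-0.4,-0.1,-0.03,0,0,-0.27],
  [0,-0.55,-0.15,-0.03,0,0,-0.365],
  [0,-0.7,-0.2,-0.03,0,0,-0.46],
  [0,-0.85,-0.22,-0.03,0,0,-0.555],
  [0,-0.98,-0.24,-0.03,0,0,-0.65],
  [0,-0.98,-0.24,-0.03,0,0,-0.745],
])

```text
time_s: 12.6
position: [0.4026, -0.135, 0.1002]
tcp_rot: [[-0.802, 0.598, -0.002], [0.598, 0.802, 0.001], [0.002, -0.001, -1.0]]
force: [0.1, 0.6, -0.7]
opening: 0.206
grasp_force: 29.9
```

```bash
python3 -c "
from h import *
need([.3424,-.2725,.1],143.55)"
```

```text
t 12.6 pos [ 0.4026 -0.135   0.1002] F [ 0.1  0.6 -0.7] op 17.9 g 29.9
yaw now 143.31 j [-34.  25. 115.  -0.  40. -87.] shift [-0.282 -1.219  0.002] turn [-0.    -0.002 -0.003]
```

>>> drive_tool([
  [0,-0.1,-0.3,0,0,0,-0.003],
  [0,-0.2,-0.6,0,0,0,-0.003],
  [0,-0.28,-0.9,0,0,0,-0.003],
  [0,-0.28,-1,0,0,0,-0.003],
  [0,-0.28,-1,0,0,0,-0.003],
])

```text
time_s: 13.1
position: [0.3571, -0.2504, 0.1005]
tcp_rot: [[-0.8, 0.6, -0.002], [0.6, 0.8, 0.002], [0.003, 0.001, -1.0]]
force: [-1.0, -0.7, -2.2]
opening: 0.204
grasp_force: 29.9
```

>>> drive_tool([
  [0,0,-0.22,0.2,0,0,0],
  [0,0,-0.22,0.4,0,0,0],
  [0,0,-0.22,0.6,0,0,0],
  [0,0,-0.22,0.75,0,0,0],
  [0,0,-0.22,0.75,0,0,0],
  [0,0,-0.22,0.75,0,0,0],
])

```text
time_s: 13.7
position: [0.3424, -0.2695, 0.0112]
tcp_rot: [[-0.803, 0.596, -0.001], [0.596, 0.803, 0.002], [0.002, 0.001, -1.0]]
force: [-0.0, -0.9, -1.2]
opening: 0.206
grasp_force: 29.9
```

```bash
cat > pos.py <<'E'
from h import *
X=np.array([.8045,-.594]);Y=np.array([.594,.8045])
p=read_state()['position'];h=p[:2]+.1545*X
print('hook shank guard x,y',round((h@X-.6223)*1000,1),round((h@Y-.0282)*1000,1),'rod axis z',round((p[2]+.0326)*1000,1))
need([.3424,-.2725,.01],143.55)
e=cap('scene');C=cloud(e);G=.6223*X+.0282*Y
U=np.dstack([(C[...,:2]-G)@X,(C[...,:2]-G)@Y,C[...,2]])
g=e['color'].min(2)
m=(U[...,0]>-.16)&(U[...,0]<.02)&(abs(U[...,1])<.06)&(U[...,2]>.025)&(U[...,2]<.065)
Q=U[m]*1000
for lo in range(-120,20,10):
    q=Q[(Q[:,0]>=lo)&(Q[:,0]<lo+10)]
    if len(q):print(lo,len(q),np.median(q,0).round(1),q[:,2].max().round(1))
E
python3 pos.py
```

```text
hook shank guard x,y -32.2 -41.6 rod axis z 43.8
t 13.7 pos [ 0.3424 -0.2695  0.0112] F [-0.  -0.9 -1.2] op 17.9 g 29.9
yaw now 143.42 j [ -53.   37.  117.    0.   26. -106.] shift [-0.015 -0.02   0.01 ] turn [ 0.001 -0.002 -0.002]
-120 13 [-115.4  -46.1   48. ] 51.0
-110 13 [-106.6  -45.2   48.3] 51.0
-100 12 [-94.5 -45.6  47.8] 50.4
-90 14 [-84.6 -45.7  46.7] 51.0
-80 15 [-75.9 -45.7  48.3] 50.8
-70 9 [-64.8 -46.1  47.6] 51.0
-60 16 [-55.  -46.6  47.3] 51.1
-50 12 [-45.3 -45.5  46.5] 51.1
-40 31 [-34.8 -38.3  48.1] 51.5
-30 9 [-29.2 -32.9  47. ] 48.7
0 2 [ 2.9 59.3 29.1] 31.8
```

The rod is level at z 44 mm and its lateral position agrees with the depth. I take it in past the post.

>>> drive_tool([
  [0,-0.1,-0.015,0,0,0,-0.002],
  [0,-0.25,-0.015,0,0,0,-0.002],
  [0,-0.4,-0.015,0,0,0,-0.002],
  [0,-0.55,-0.015,0,0,0,-0.002],
  [0,-0.7,-0.015,0,0,0,-0.002],
  [0,-0.85,-0.015,0,0,0,-0.002],
  [0,-0.95,-0.015,0,0,0,-0.002],
  [0,-0.95,-0.015,0,0,0,-0.002],
])

```text
time_s: 14.55
position: [0.4352, -0.3424, 0.013]
tcp_rot: [[-0.804, 0.594, 0.004], [0.594, 0.804, -0.004], [-0.005, -0.001, -1.0]]
force: [-1.4, -0.5, -1.3]
opening: 0.203
grasp_force: 29.9
```

```bash
python3 pos.py
```

```text
hook shank guard x,y 85.7 -45.1 rod axis z 45.6
t 14.55 pos [ 0.4352 -0.3424  0.013 ] F [-1.4 -0.5 -1.3] op 17.6 g 29.9
yaw now 143.56 j [ -50.   41.  100.    0.   39. -103.] shift [0.968 0.009 0.02 ] turn [-0.001  0.003  0.   ]
-40 14 [-31.9 -52.2  54.5] 59.3
-30 19 [-25.6 -50.   50.7] 57.5
-20 13 [-14.7 -49.2  49.9] 53.3
-10 14 [ -6.2 -48.5  49.7] 54.2
0 4 [  2.1 -47.4  49.2] 51.9
```

>>> drive_tool([
  [0,-0.055,0.01,0,0,0,0],
  [0,-0.055,0.01,0,0,0,0],
  [0,-0.055,0.07,0,0,0,0],
  [0,-0.055,0.13,0,0,0,0],
  [0,-0.055,0.19,0,0,0,0],
  [0,-0.055,0.235,0,0,0,0],
  [0,-0.055,0.235,0,0,0,0],
  [0,-0.055,0.235,0,0,0,0],
])

```text
time_s: 15.4
position: [0.4551, -0.3217, 0.0115]
tcp_rot: [[-0.804, 0.594, -0.0], [0.594, 0.804, -0.0], [0.0, -0.0, -1.0]]
force: [0.9, 1.5, -1.7]
opening: 0.202
grasp_force: 29.9
```

```bash
python3 pos.py|head -3
```

```text
hook shank guard x,y 89.4 -16.6 rod axis z 44.1
t 15.4 pos [ 0.4551 -0.3217  0.0115] F [ 0.9  1.5 -1.7] op 17.6 g 29.9
yaw now 143.56 j [ -47.   41.  100.   -0.   39. -100.] shift [ 0.999 -0.228  0.012] turn [-0. -0.  0.]
```

>>> drive_tool([
  [0,0.05,0,0,0,0,0],
  [0,0.1,0,0,0,0,0],
  [0,0.15,0,0,0,0,0],
  [0,0.2,0,0,0,0,0],
  [0,0.25,0,0,0,0,0],
  [0,0.3,0,0,0,0,0],
  [0,0.35,0,0,0,0,0],
  [0,0.35,0,0,0,0,0],
])

```text
time_s: 16.25
position: [0.4223, -0.2982, 0.012]
tcp_rot: [[-0.804, 0.595, 0.003], [0.595, 0.804, -0.003], [-0.005, -0.001, -1.0]]
force: [6.0, -4.6, -2.0]
opening: 0.201
grasp_force: 29.9
```

```bash
cat > cap.py <<'E'
from h import *
X=np.array([.8045,-.594]);Y=np.array([.594,.8045])
V,U=np.mgrid[:420,:560]
for n in('top','scene'):
    c=cap(n);col=c['color'].astype(int);red=(col[...,2]-col[...,:2].max(2))
    best=None
    for x in(.035,.055,.075):
        q=proj(c,[*((.6223+x)*X+.0282*Y),.068]).ravel();m=(np.hypot(U-q[0],V-q[1])<6)&(red>10)
        v,u=np.where(m);w=red[v,u]
        if len(u):
            uv=[np.average(u,weights=w),np.average(v,weights=w)];P=plane(c,[uv],.067)[0,:2];print(n,x,len(u),w.max(),'x,y',round(P@X*1000-622.3,1),round(P@Y*1000-28.2,1))
E
python3 pos.py|head -2;python3 cap.py
```

```text
hook shank guard x,y 49.1 -17.3 rod axis z 44.6
t 16.25 pos [ 0.4223 -0.2982  0.012 ] F [ 6.  -4.6 -2. ] op 17.5 g 29.9
top 0.035 11 13 x,y 37.1 1.1
scene 0.035 20 19 x,y 38.2 -0.7
scene 0.055 10 19 x,y 41.4 -0.9
```

The bolt is following: its cap is at x≈38 mm. I pull on to the stop.

>>> drive_tool([
  [0,0.015,0,0,0,0,0],
  [0,0.03,0,0,0,0,0],
  [0,0.03,0,0,0,0,0],
  [0,0.03,0,0,0,0,0],
])

```text
time_s: 16.8
position: [0.422, -0.2987, 0.0124]
tcp_rot: [[-0.803, 0.595, 0.008], [0.595, 0.803, -0.008], [-0.011, -0.002, -1.0]]
force: [9.7, -5.3, -2.6]
opening: 0.203
grasp_force: 30.0
```

```bash
python3 pos.py|head -2;python3 cap.py
```

```text
hook shank guard x,y 49.1 -17.8 rod axis z 45.0
t 16.8 pos [ 0.422  -0.2987  0.0124] F [ 9.7 -5.3 -2.6] op 17.7 g 30.0
top 0.035 11 12 x,y 37.5 0.6
top 0.055 1 11 x,y 41.7 -0.6
scene 0.035 20 19 x,y 38.1 -0.7
scene 0.055 10 19 x,y 41.3 -0.8
```

>>> drive_tool([
  [0,0.02,0,0,0,0,0],
  [0,0.05,0,0,0,0,0],
  [0,0.05,0,0,0,0,0],
  [0,0.05,0,0,0,0,0],
])

```text
time_s: 17.35
position: [0.4214, -0.2993, 0.0134]
tcp_rot: [[-0.803, 0.596, 0.016], [0.596, 0.803, -0.016], [-0.023, -0.003, -1.0]]
force: [15.5, -7.9, -2.2]
opening: 0.202
grasp_force: 30.0
```

```bash
python3 pos.py|head -2;python3 cap.py
```

```text
hook shank guard x,y 49.0 -18.7 rod axis z 46.0
t 17.35 pos [ 0.4214 -0.2993  0.0134] F [15.5 -7.9 -2.2] op 17.5 g 30.0
top 0.035 12 13 x,y 37.4 0.9
top 0.055 1 11 x,y 41.7 -0.6
scene 0.035 21 20 x,y 37.9 -0.9
scene 0.055 10 19 x,y 41.3 -0.9
```

The force rose to 17 N with no further motion, so the bolt is at its stop. I unhook, shift aside and withdraw.

>>> drive_tool([
  [0,-0.06,0,0,0,0,0],
  [0,-0.12,0,0,0,0,0],
  [0,-0.16,0,0,0,0,0],
  [0,-0.16,0,0,0,0,0],
  [0,-0.16,-0.08,0,0,0,0],
  [0,-0.16,-0.16,0,0,0,0],
  [0,-0.16,-0.235,0,0,0,0],
  [0,-0.16,-0.235,0,0,0,0],
])

```text
time_s: 18.3
position: [0.4112, -0.3267, 0.0115]
tcp_rot: [[-0.803, 0.596, -0.0], [0.596, 0.803, -0.0], [-0.0, -0.0, -1.0]]
force: [-0.4, 0.2, -1.0]
opening: 0.207
grasp_force: 30.0
```

```bash
python3 pos.py;python3 cap.py
```

```text
hook shank guard x,y 57.1 -46.7 rod axis z 44.1
t 18.3 pos [ 0.4112 -0.3267  0.0115] F [-0.4  0.2 -1. ] op 18.0 g 30.0
yaw now 143.39 j [ -51.   40.  104.   -0.   36. -104.] shift [0.729 0.02  0.012] turn [-0.     0.    -0.002]
-70 16 [-62.3 -53.5  53.2] 57.4
-60 24 [-55.9 -51.1  49.6] 55.0
-50 11 [-45.2 -49.1  47.1] 50.2
-40 14 [-34.  -50.4  47.5] 50.1
-30 14 [-25.4 -48.8  47.4] 50.5
-20 13 [-14.7 -51.   46.9] 49.1
-10 14 [ -3.3 -50.1  44.5] 49.2
0 6 [  2.5 -47.6  40.3] 48.2
top 0.035 12 13 x,y 37.5 1.0
top 0.055 1 11 x,y 41.7 -0.6
scene 0.035 22 19 x,y 37.9 -0.6
scene 0.055 10 19 x,y 41.4 -0.8
```

>>> drive_tool([
  [0,0.1,0.01,0,0,0,0],
  [0,0.25,0.01,0,0,0,0],
  [0,0.4,0.01,0,0,0,0],
  [0,0.55,0.01,0,0,0,0],
  [0,0.7,0.01,0,0,0,0],
  [0,0.82,0.01,0,0,0,0],
  [0,0.82,0.01,0,0,0,0],
])

```text
time_s: 19.15
position: [0.3319, -0.2632, 0.0115]
tcp_rot: [[-0.804, 0.595, -0.003], [0.595, 0.804, 0.004], [0.004, 0.001, -1.0]]
force: [-0.2, 0.0, -1.8]
opening: 0.205
grasp_force: 30.0
```

>>> drive_tool([
  [0,0,0.1,-0.3,0,0,0],
  [0,0,0.3,-0.5,0,0,0],
  [0,0,0.6,-0.6,0,0,0],
  [0,0,0.9,-0.6,0,0,0],
  [0,0,1,-0.6,0,0,0],
  [0,0,1,-0.6,0,0,0],
])

```text
time_s: 19.75
position: [0.4064, -0.1686, 0.0837]
tcp_rot: [[-0.806, 0.591, 0.001], [0.591, 0.806, -0.001], [-0.001, -0.0, -1.0]]
force: [-0.1, 0.1, -1.4]
opening: 0.199
grasp_force: 30.0
```

```bash
python3 pos.py;python3 cap.py; python3 -c "
from h import *
need([.44,-.04,.05],79)"
```

```text
hook shank guard x,y -40.7 77.6 rod axis z 116.3
t 19.75 pos [ 0.4064 -0.1686  0.0837] F [-0.1  0.1 -1.4] op 17.3 g 30.0
yaw now 143.74 j [-37.  28. 114.  -0.  38. -91.] shift [-0.081 -1.014  0.614] turn [-0.     0.001  0.002]
0 2 [ 2.9 59.4 29. ] 31.7
top 0.035 12 13 x,y 37.4 1.0
top 0.055 1 11 x,y 41.7 -0.6
scene 0.035 21 20 x,y 37.9 -0.8
scene 0.055 10 20 x,y 41.3 -0.8
t 19.9 pos [ 0.4049 -0.1701  0.0833] F [-0.4 -0.7 -1.4] op 17.5 g 30.0
yaw now 143.5 j [-37.  28. 114.  -0.  38. -91.] shift [0.41  1.046 0.277] turn [-0.   -0.    0.75]
```

>>> drive_tool([
  [0,0.1,0.15,0,0,0,0.09],
  [0,0.15,0.3,0,0,0,0.185],
  [0,0.2,0.45,0,0,0,0.28],
  [0,0.25,0.6,0,0,0,0.375],
  [0,0.3,0.75,0,0,0,0.47],
  [0,0.35,0.9,0,0,0,0.565],
  [0,0.41,1,0,0,0,0.66],
  [0,0.41,1,0,0,0,0.75],
])

```text
time_s: 20.7
position: [0.4363, -0.0435, 0.0832]
tcp_rot: [[0.196, 0.981, -0.001], [0.981, -0.196, 0.001], [0.0, -0.001, -1.0]]
force: [-0.3, -0.0, -0.9]
opening: 0.208
grasp_force: 30.0
```

```bash
python3 -c "
from h import *
need([.44,-.05,-.0216],79)
e=cap('scene');C=cloud(e);s=read_state();R=s['tcp_rot'];T=(C-s['position'])@R
T[...,0]*=-1;T[...,2]*=-1
m=(T[...,0]>.03)&(T[...,0]<.18)&(abs(T[...,1])<.05)&(T[...,2]>.0)&(T[...,2]<.06)
Q=T[m]*1000
for lo in range(30,180,15):
  q=Q[(Q[:,0]>=lo)&(Q[:,0]<lo+15)]
  if len(q)>2:print(lo,len(q),np.median(q,0).round(1))"
```

```text
t 20.7 pos [ 0.4363 -0.0435  0.0832] F [-0.3 -0.  -0.9] op 18.1 g 30.0
yaw now 78.72 j [-20.  28. 114.   0.  38.  -9.] shift [-0.048  0.042  0.873] turn [-0.001 -0.    -0.003]
30 31 [37.  -3.5 40.6]
45 15 [50.6 -3.1 36.9]
60 12 [67.1 -1.7 35.8]
75 14 [82.7 -2.5 34.9]
90 11 [99.1 -1.2 34.1]
105 13 [112.   -2.1  34.5]
120 14 [127.2  -2.1  34.1]
135 14 [142.5  -1.5  33.7]
150 39 [156.4   9.3  32.8]
```

>>> drive_tool([
  [0,-0.05,0.04,0.2,0,0,0],
  [0,-0.05,0.04,0.4,0,0,0],
  [0,-0.05,0.04,0.6,0,0,0],
  [0,-0.05,0.04,0.75,0,0,0],
  [0,-0.05,0.04,0.82,0,0,0],
  [0,-0.05,0.04,0.85,0,0,0],
  [0,-0.05,0.04,0.86,0,0,0],
  [0,-0.05,0.04,0.86,0,0,0],
])

```text
time_s: 21.55
position: [0.4409, -0.0509, -0.0192]
tcp_rot: [[0.19, 0.982, 0.001], [0.982, -0.19, -0.0], [-0.0, 0.001, -1.0]]
force: [0.3, -1.4, -1.5]
opening: 0.205
grasp_force: 30.0
```

>>> drive_tool([
  [0,0,0,0.008,0,0,0],
  [0,0,0,0.008,0,0,0],
])

```text
time_s: 21.75
position: [0.4409, -0.0505, -0.0201]
tcp_rot: [[0.19, 0.982, 0.001], [0.982, -0.19, -0.0], [-0.0, 0.001, -1.0]]
force: [-0.3, 0.8, -2.3]
opening: 0.201
grasp_force: 30.0
```

>>> drive_tool([
  [0,0,0,0.007,0,0,0],
  [0,0,0,0.014,0,0,0],
  [0,0,0,0.014,0,0,0],
])

```text
time_s: 22.05
position: [0.4409, -0.0502, -0.0215]
tcp_rot: [[0.19, 0.982, 0.002], [0.982, -0.19, -0.0], [-0.0, 0.002, -1.0]]
force: [0.7, 2.8, 6.0]
opening: 0.202
grasp_force: 30.0
```

Contact with the desk. I release the rod and rise.

>>> drive_tool([
  [30,0,0,0,0,0,0],
  [45,0,0,0,0,0,0],
  [45,0,0,0,0,0,0],
  [45,0,0,0,0,0,0],
  [45,0,0,0,0,0,0],
  [45,0,0,0,0,0,0],
  [45,0,0,0,0,0,0],
])

```text
time_s: 22.75
position: [0.4404, -0.0504, -0.0224]
tcp_rot: [[0.19, 0.982, -0.0], [0.982, -0.19, 0.0], [0.0, -0.0, -1.0]]
force: [0.7, -0.8, -0.8]
opening: 0.515
grasp_force: 0.0
```

>>> drive_tool([
  [45,0,0,-0.15,0,0,0],
  [45,0,0,-0.4,0,0,0],
  [45,0,0,-0.7,0,0,0],
  [45,0,0,-1,0,0,0],
  [45,0,0,-1,0,0,0],
  [45,0,0,-1,0,0,0],
])

```text
time_s: 23.35
position: [0.4409, -0.0506, 0.0984]
tcp_rot: [[0.19, 0.982, 0.002], [0.982, -0.19, -0.001], [-0.0, 0.002, -1.0]]
force: [0.1, 0.5, 0.4]
opening: 0.518
grasp_force: 0.0
```

>>> drive_tool([
  [45,-0.5,0,-0.3,0,0,0],
  [45,-1,0,-0.6,0,0,0],
  [45,-1,0,-0.6,0,0,0],
  [45,-1,0,-0.6,0,0,0],
])

```text
time_s: 23.75
position: [0.4192, -0.1731, 0.1708]
tcp_rot: [[0.194, 0.981, 0.004], [0.981, -0.194, -0.004], [-0.003, 0.005, -1.0]]
force: [1.2, -1.0, -0.3]
opening: 0.519
grasp_force: 0.0
```

```bash
python3 rod.py; python3 cap.py
```

```text
band [272.4  32.9] 64 [[ 0.4455 -0.0218  0.021 ]]
band [273.   48.5] 74 [[ 0.4433 -0.0356  0.021 ]]
band [272.8  64.3] 68 [[ 0.4402 -0.0495  0.021 ]]
band [273.1  79.5] 73 [[ 0.4378 -0.0632  0.021 ]]
band [273.   94.5] 72 [[ 0.435  -0.0768  0.021 ]]
bright [98.8 21.9] [0, 0, 168, 57, 5807]
bright [493.7  31.3] [478, 22, 30, 19, 390]
bright [ 91.3 196.1] [0, 76, 216, 159, 14015]
bright [515.  166.6] [458, 87, 102, 148, 12204]
bright [275.6 174.2] [269, 113, 31, 110, 1127]
t 23.8 pos [ 0.4178 -0.1702  0.1694] F [-0.1  0.4 -0.5] op 44.9 g 0.0
yaw now 78.83 j [-36.  19. 108.   0.  53. -25.] shift [1.346 0.049 1.578] turn [ 0.     0.    -0.005]
top 0.035 12 13 x,y 37.4 0.9
top 0.055 1 11 x,y 41.7 -0.6
scene 0.035 21 20 x,y 38.0 -0.8
scene 0.055 10 20 x,y 41.3 -0.8
```

View pics/rod.png

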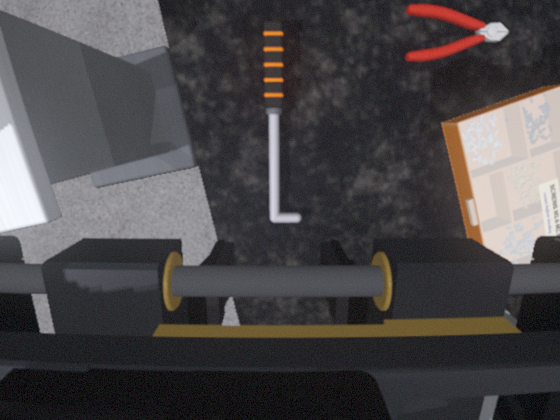

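The picture shows the rod lying flat: handle at (273,64), hook at (285,217), clear of everything. The bolt is still at its stop, so I hand in.

```bash
python3 -c "
from h import *
print(order.hand_in())"
```

```text
the job is handed in; nothing more can be done
None
```

The job is handed in, with no verdict returned: the bolt was drawn until it would not move under 17 N (cap measured about 37–38 mm inside the mouth, limit 39), and the rod lies flat on the desk, clear of guard and holster.

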